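# Refit the roaster's air tube and open the air cock

## Robot

A 6-joint arm with a two-finger parallel gripper is mounted at the origin on the work surface. World frame = base frame: x ahead of the robot, y to its left, z up, the work surface at z = 0. Lengths are in mm, angles in rad, forces in N, time in s.
With the tool pointing down it reaches from about 350 to 775 mm from the base axis. Payload 7.3 kg.
Tool frame: the origin (TCP) lies at the very end of the fingers, on their centre line; the grasp point (between the pads) lies bot.grip_point_offset behind it (bot.grip_point_offset is the distance from the TCP to the grasp point, in mm); z points along the fingers, y is the line along which they close (so a half turn about z gives the same grasp; the last joint's range is limited). The gripper opens to 92 mm and grips with 3 to 60 N. Pads are 19 mm wide; open, the fingers measure 130 mm over their backs; the gripper's body (75 mm by 190 mm) begins 47 mm behind the grasp point.
Start: joints at [-1.264, 0.342, 1.524, -0, 1.275, -0.146], TCP at [229.704, -472.103, 226.741] pointing down, gripper open.
Joint ranges: [-2.53, 2.53], [-0.77, 2.02], [0.04, 2.7], [-1, 4.14], [0.28, 2.66], [-3.11, 3.11]. Speed limits (rad/s): [2.57, 2.57, 3.14, 3.14, 3.14, 3.14].

## Interface

Orientations are given as [roll, pitch, yaw] about the fixed x, y, z axes, in that order (R = Rz(yaw) Ry(pitch) Rx(roll)).
In Python, from plant import bot gives the robot as it stands. The module is installed in compiled form; this text tells all that it offers.
- The arm moves only by the tool carry_out, never from a script. Its argument "plan" is a list of rows, each an object of numbers: "tx", "ty", "tz": the shift along the world's x, y, z in mm; "rx", "ry", "rz": the turn, a rotation vector about the world's x, y, z in rad. A call has 1 to 12 rows; each row shifts and turns the commanded pose from where the row before left it; what a row does not reach is not made up. A row lasts 1/10 s, in which the tool goes at most 50 mm and 8.59 degrees, less where a joint would pass 70% of its speed; a pose out of reach is approached as far as the arm can. A call with a gripper value outside its range is refused whole. "gripper" is the closure, from 0 (fully open) to 1 (shut), set as the call begins (left out, the last holds). The fingers move at their own pace and stop on an object; the grip force is fixed at half the most. Time passes only in rows, so rows that do not move let the fingers close. It gives the time, the measured TCP pose, the force, the opening and the grip force at its end, in the units of the state.
- bot.get_obs(): the state, without advancing time (a new reading comes with each control period).
- bot.capture(name): name is "scene" or "top"; returns the picture (480x640x3 uint8, red, green, blue); there is no depth.
- bot.camera_model(name): a dict with "camera_matrix" (3x3 intrinsics, pixels), "R" (3x3) and "t" (3): a world point X has camera coordinates R X + t. Camera axes: x right, y down, z forward; pixel columns grow to the right and rows downward; lengths in mm; the calibration is good to about 2 mm. A picture is of the moment at which its call begins. camera_model takes no time and is no camera call.
- bot.close_job(): hands the job in; it is judged then, once.
The state is a dict: "time": time; "joint_positions": joint angles; "dq": joint speeds; "tau": joint torques, N m; "tool_pos": TCP position; "tcp_rot": TCP orientation; "contact_force": force on the tool from outside, world axes, zero at the start; "moment": the same for the moment, N m; "grip_width": finger opening in mm; "finger_force": force on a finger pad.
Only numpy, scipy, OpenCV 4.12 (cv2) and the standard library are available. Lean on these libraries where they do the work, as an engineer would, in place of code of your own. Each camera call takes 0.05 s, during which the arm holds its last target. There are 200 camera calls.

## Task

Take the steel air tube out of its wooden stand and push it, chamfered end down, into the push-fit port of the roaster's air block, past the seal until it bottoms firmly on the stop inside and stays there by itself, without ever pressing on the stop with more than 15 N. Then open the air by swinging the cock lever all the way over, and leave the other things on the bench alone.

Things in the scene. Friction and masses are not known exactly. Their poses are not given: they have to be found in the camera images.
- tube_center (a point): Straight steel tube, 16 mm wide, 120 mm long, 70 g (may vary), upright in its stand, chamfered end (12 mm wide, 3 mm high) down; 84 mm stand clear above the stand. This point is on its axis, 60 mm from either end; z runs along the tube, up out of the stand. Best gripped 30 to 35 mm below its top, so that the top clears the palm and the fingers clear the port
- tube_foot (a point): Centre of the tube's lower, chamfered end; z axis up along the tube, the 120 mm of tube lie on the +z side
- tube_stand: Fixed wooden block 70 x 70 mm, 50 mm high, with one blind hole in the middle of its top, 36 mm deep and 17.4 mm wide, that holds the tube. Origin at the centre of its underside, z up
- air_block: Fixed air block: dark steel base plate 76 mm (x) by 212 mm (y), 12 mm thick; on it at y = -55 mm an aluminium port block 46 x 46 mm whose top is 70 mm above the bench, and at y = +65 mm a brass cock with a lever. Origin at the centre of the plate's underside, z up; a gauge looks along +x
- port_mouth (a point): Centre of the port's mouth in the top face of the port block, 70 mm above the bench, marked by a flat black ring. The bore runs straight down, 17.8 mm wide with a 3 mm chamfer. The stop inside, which cannot be seen, lies 22 to 42 mm below the mouth, differently each time. Axes as the air block's
- seal (a point): Middle of the sprung rubber seal in the bore, 12 mm below the mouth. Passing it and sliding on takes about 3 to 12 N all the way. The stop beyond has a stiff rubber buffer (12 N per mm), so there the push climbs steeply: press to some 8 N above the drag, then let go; the seal holds the tube. The tube must not press on the stop with more than 15 N
- cock (a joint): Angle of the cock's lever: 0 (to about 0.15 at the start) shut, leaning to the air block's -x side; 1.0 fully open, leaning to its +x side. It stays where it is left; about 1 N at the ball moves it
- plunger (a joint): How far the tube has pushed down the light check-valve plunger on the hidden stop, in m: 0 untouched, 0.005 when the tube is bottomed on the stop (the plunger's spring is under 0.4 N, less than the tube's weight, and cannot be felt). It rises again with the tube
- cock_tip (a point): Centre of the black ball, 26 mm wide, on the end of the cock's lever. The lever is 70 mm long from pivot to ball and swings about the air block's y axis; the pivot is 34 mm above the bench, at x = 0, y = +65 mm of the air block; the ball is then about 95 mm above the bench at either end of its swing and 104 mm midway
- cupping_bowl: White bowl, 84 mm across, 60 mm high, a bystander; origin at the centre of its underside
- sample_tin: Tin, 70 mm across, 100 mm high, a bystander; origin at the centre of its underside
- tamper: Wooden tamper, 56 mm across, 74 mm high, a bystander; origin at the centre of its underside
Not all that is in view belongs to the job. Of the things shaped like the part that bears tube_center, the bare steel one is meant.

How it is judged (in metres and radians):
On the way, in this order (a step that is already met when the one before it is completed fails the run):
1. the tube is bottomed: its foot holds the check valve inside the port open by more than 3.5 of its 5 mm and presses on the stop with more than 4 N (horizontal distance between tube_foot and port_mouth below 0.003 m and angle between tube_foot's own z axis and vertical below 0.1 rad and z of tube_foot in the frame of port_mouth below -0.02 m and value of joint plunger above 0.0035 m and contact force between tube and plunger above 4 N), for 0.1 s.
2. the cock lever is swung fully open while the tube stays home (horizontal distance between tube_foot and port_mouth below 0.003 m and angle between tube_foot's own z axis and vertical below 0.1 rad and z of tube_foot in the frame of port_mouth below -0.02 m and value of joint plunger above 0.0035 m and value of joint cock above 0.88 rad), for 0.1 s.
At the end, for the whole second after the job is handed in: The tube stands in the port with its foot on the stop inside (its foot more than 20 mm deep, within 3 mm of the port's axis, the check valve held open by more than 3.5 of its 5 mm), tilted less than 0.1 rad, at rest and released, and the cock lever stands at 0.88 rad or more (all of step 2 and linear speed of tube below 0.02 m/s); the robot touches nothing.
It fails at once if the tube presses on the stop inside the port with more than 15 N (contact force between tube and plunger above 15 N).
It fails at once if a bystander is moved by more than 20 mm (distance of any of cupping_bowl, sample_tin, tamper from where it was at the start of the episode above 0.02 m).
It also fails if it takes over 48 s, if anything falls off the work surface, if the arm or the gripper's body presses on something with over 40 N, if the wrist force passes 120 N, or if a joint passes its speed limit or range.

## Working session

There is one attempt and no reset: what is moved stays moved. The work goes in short steps, Python scripts to look and compute and a tool call to move; the robot and the scene stay as the last step left them, time stands still between calls to the robot, and variables do not carry over. Pictures are saved under pics/ and viewed, at most 10 in all, crops included, and the job is handed in when it is done.

Besides the shell and the picture viewer there is one more tool, called after ">>>" in YAML: its name, and indented under it one key for each argument. carry_out: Moves the arm, as the interface text tells. Its arguments: {"type":"object","properties":{"plan":{"type":"array"},"gripper":{"type":"number"}},"required":["plan"]}

```bash
mkdir -p pics; python3 - <<'E'
from plant import bot
import cv2
for n in("scene","top"):
    cv2.imwrite(f"pics/{n}0.png",bot.capture(n)[:,:,::-1]); m=bot.camera_model(n); print(n,m)
o=bot.get_obs();print(o,bot.grip_point_offset)
E
```

```text
scene {'camera_matrix': array([[617.03033433,   0.        , 319.03608039],
       [  0.        , 617.03033433, 232.24573134],
       [  0.        ,   0.        ,   1.        ]]), 'R': array([[ 0.80165913,  0.59756033, -0.01625713],
       [ 0.33709478, -0.47435546, -0.81323675],
       [-0.49366967,  0.64645847, -0.58170585]]), 't': array([-462.27080299, -152.71727397, 1313.9164426 ])}
top {'camera_matrix': array([[465.18630891,   0.        , 322.16293441],
       [  0.        , 465.18630891, 233.49460277],
       [  0.        ,   0.        ,   1.        ]]), 'R': array([[ 3.07034216e-02, -9.99528524e-01, -1.69636101e-04],
       [-9.74515419e-01, -2.98973402e-02, -2.22319248e-01],
       [ 2.22209358e-01,  6.99127459e-03, -9.74973909e-01]]), 't': array([-31.5089769 , 606.32217052, 862.03569963])}
{'time': 0.1, 'joint_positions': array([-1.26394876e+00,  3.42619463e-01,  1.52493837e+00, -2.18221008e-05,
        1.27542171e+00, -1.46001801e-01]), 'dq': array([ 0.00091372, -0.00225157, -0.00121281, -0.00046009,  0.00112981,
       -0.0001613 ]), 'tau': array([ 1.64388504e-03, -4.32004559e+01, -2.44694728e+01,  7.18925754e-02,
        5.26019465e-02, -7.40403289e-05]), 'tool_pos': array([ 229.60030877, -471.71031095,  226.12601148]), 'tcp_rot': array([-3.14021748e+00, -1.81123755e-04,  4.52855608e-01]), 'contact_force': array([-0.03766779, -0.00475117, -0.13811061]), 'moment': array([-0.03533864, -0.02590584, -0.01487739]), 'finger_force': 0.0, 'grip_width': 91.52477749842288} 18.8
```

View pics/scene0.png

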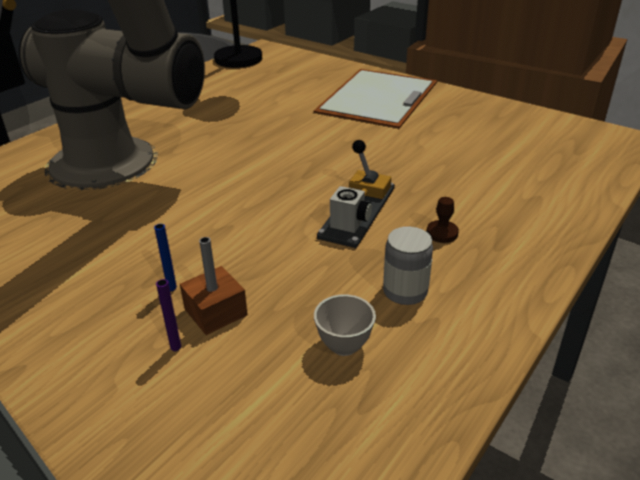

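View pics/top0.png

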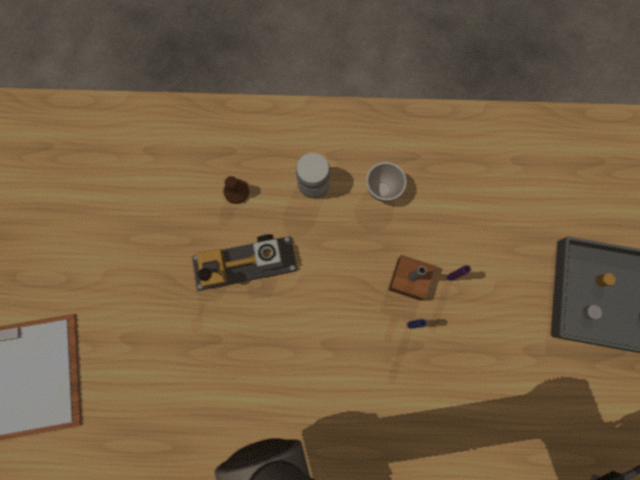

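The scene view shows the bare steel tube's top at about (206,241), the port ring at (347,195) and the ball at (358,146). In the top view the tube's top is at about (420,271), the ring at (267,253) and the ball at (205,274). The blue and purple tubes are decoys. I'll crop in for accuracy.

```bash
python3 - <<'E'
import cv2,numpy as np
t=cv2.imread("pics/top0.png");s=cv2.imread("pics/scene0.png")
def c(im,x,y,w,h): return cv2.resize(im[y:y+h,x:x+w],(400,300),interpolation=cv2.INTER_CUBIC)
r=np.vstack([np.hstack([c(t,190,220,120,90),c(t,380,240,100,75)]),np.hstack([c(s,310,130,120,90),c(s,140,215,120,90)])])
cv2.imwrite("pics/c1.png",cv2.convertScaleAbs(r,alpha=1.5))
E
```

```text
(no output)
```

View pics/c1.png

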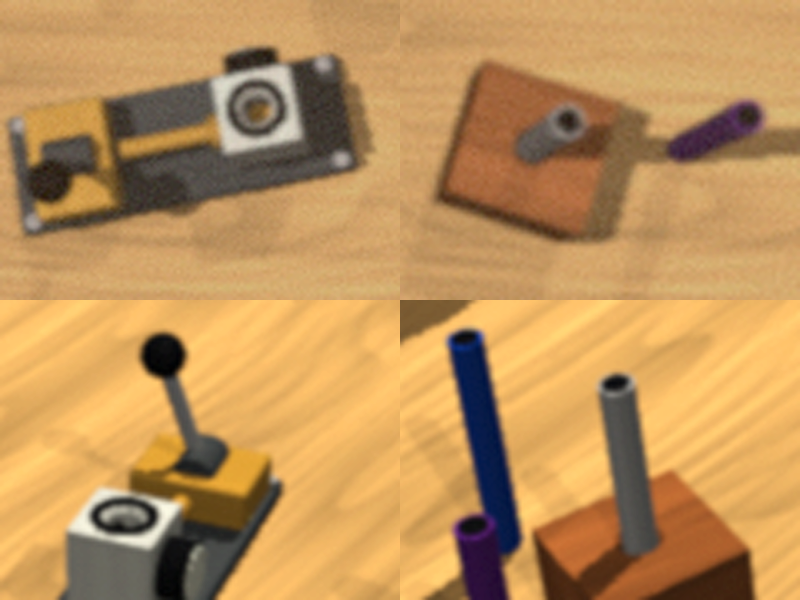

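The crop shows ring (267.1,252.1), ball (204.7,274.3) and tube top (422.5,270.5) in the top view. In the scene view they are at (347.5,194.5), (358.9,146.5) and (205.1,239.9).

```bash
cat >h.py <<'E'
from plant import bot
import numpy as np,cv2
M={n:bot.camera_model(n) for n in("scene","top")}
def ray(n,uv,z):
    m=M[n];d=m["R"].T@np.linalg.solve(m["camera_matrix"],[*uv,1]);c=-m["R"].T@m["t"]
    return (c+d*(z-c[2])/d[2]).round(1)
def tri(a,b):
    P=[M[n]["camera_matrix"]@np.c_[M[n]["R"],M[n]["t"]] for n in("top","scene")]
    X=cv2.triangulatePoints(*P,np.float64(a).reshape(2,1),np.float64(b).reshape(2,1));return (X[:3]/X[3]).ravel().round(1)
def proj(n,p):
    m=M[n];q=m["camera_matrix"]@(m["R"]@np.array(p,float)+m["t"]);return (q[:2]/q[2]).round(1)
E
python3 - <<'E'
from h import *
for k,a,b,z in [("ring",(266.8,251.8),(347.2,194.2),70),("ball",(204.4,274),(358.6,146.2),95),("tube",(422.2,270.2),(204.8,239.6),134),("purple",(466.7,268.5),(162.2,282.2),134),("blue",(412,323.5),(159.8,225.8),134)]:
    print(k,tri(a,b),ray("top",a,z),ray("scene",b,z))
# plate screws corners in top crop
for p in [(17,126),(33,221),(342,160),(323,66)]: print(ray("top",(190+p[0]/3.333-.35,220+p[1]/3.333-.35),12))
for p in [(488,62),(619,105),(575,236),(441,196)]: print(ray("top",(380+(p[0]-400)/4-.35,240+p[1]/4-.35),50))
E
```

```text
ring [566.4  95.7  71. ] [566.1  95.4  70. ] [565.6  97.4  70. ]
ball [514.6 207.6  99.3] [515.  208.5  95. ] [510.3 214.5  95. ]
tube [ 529.7 -196.9  134.1] [ 529.  -197.6  134. ] [ 530.  -196.3  134. ]
purple [ 537.1 -282.7  120.5] [ 534.7 -278.8  134. ] [ 551.4 -292.1  134. ]
blue [ 429.5 -187.8  111.9] [ 433.  -177.9  134. ] [ 453.8 -209.9  134. ]
[560.1 253.3  12. ]
[500.7 237.9  12. ]
[544.8  47.7  12. ]
[604.6  62.5  12. ]
[ 571.3 -174.5   50. ]
[ 551.4 -240.1   50. ]
[ 485.3 -216.9   50. ]
[ 503.  -150.7   50. ]
```

>>> carry_out:
  plan:
    - {"tx": 25,"ty": 23,"rz": 0.074}
    - {"tx": 25,"ty": 23,"rz": 0.074}
    - {"tx": 25,"ty": 23,"rz": 0.074}
    - {"tx": 25,"ty": 23,"rz": 0.074}
    - {"tx": 25,"ty": 23,"rz": 0.074}
    - {"tx": 25,"ty": 23,"rz": 0.074}
    - {"tx": 25,"ty": 23,"rz": 0.074}
    - {"tx": 25,"ty": 23,"rz": 0.074}
    - {"tx": 25,"ty": 23,"rz": 0.074}
    - {"tx": 25,"ty": 23,"rz": 0.074}
    - {"tx": 25,"ty": 22.5,"rz": 0.074}
    - {"tx": 25,"ty": 22.5,"rz": 0.074}
  gripper: 0.45

```text
invalid input at $.plan[0]: expected keys tx, ty, tz, rx, ry, rz
```

>>> carry_out:
  plan:
    - {"tx": 25,"ty": 23,"tz": 0,"rx": 0,"ry": 0,"rz": 0.074}
    - {"tx": 25,"ty": 23,"tz": 0,"rx": 0,"ry": 0,"rz": 0.074}
    - {"tx": 25,"ty": 23,"tz": 0,"rx": 0,"ry": 0,"rz": 0.074}
    - {"tx": 25,"ty": 23,"tz": 0,"rx": 0,"ry": 0,"rz": 0.074}
    - {"tx": 25,"ty": 23,"tz": 0,"rx": 0,"ry": 0,"rz": 0.074}
    - {"tx": 25,"ty": 23,"tz": 0,"rx": 0,"ry": 0,"rz": 0.074}
    - {"tx": 25,"ty": 23,"tz": 0,"rx": 0,"ry": 0,"rz": 0.074}
    - {"tx": 25,"ty": 23,"tz": 0,"rx": 0,"ry": 0,"rz": 0.074}
    - {"tx": 25,"ty": 23,"tz": 0,"rx": 0,"ry": 0,"rz": 0.074}
    - {"tx": 25,"ty": 23,"tz": 0,"rx": 0,"ry": 0,"rz": 0.074}
    - {"tx": 25,"ty": 22.5,"tz": 0,"rx": 0,"ry": 0,"rz": 0.074}
    - {"tx": 25,"ty": 22.5,"tz": 0,"rx": 0,"ry": 0,"rz": 0.074}
  gripper: 0.45

```text
time: 1.3
tool_pos: [530.4, -195.9, 226.3]
tcp_rot: [-3.141, -0.0, 1.344]
contact_force: [0.4, -1.1, -0.7]
grip_width: 50.6
finger_force: 0.0
```

>>> carry_out:
  plan:
    - {"tx": -1,"ty": -1,"tz": -24,"rx": 0,"ry": 0,"rz": 0}
    - {"tx": 0,"ty": 0,"tz": -24,"rx": 0,"ry": 0,"rz": 0}
    - {"tx": 0,"ty": 0,"tz": -24,"rx": 0,"ry": 0,"rz": 0}
    - {"tx": 0,"ty": 0,"tz": -24,"rx": 0,"ry": 0,"rz": 0}
    - {"tx": 0,"ty": 0,"tz": -24,"rx": 0,"ry": 0,"rz": 0}
    - {"tx": 0,"ty": 0,"tz": -24,"rx": 0,"ry": 0,"rz": 0}
    - {"tx": 0,"ty": 0,"tz": 0,"rx": 0,"ry": 0,"rz": 0}
    - {"tx": 0,"ty": 0,"tz": 0,"rx": 0,"ry": 0,"rz": 0}

```text
time: 2.1
tool_pos: [528.6, -198.1, 82.8]
tcp_rot: [-3.141, -0.0, 1.341]
contact_force: [0.6, -0.1, 0.9]
grip_width: 50.6
finger_force: 0.0
```

```bash
python3 - <<'E'
from h import *
r=[]
for n,p in(("top",(420,270)),("scene",(205,250))):
    im=bot.capture(n)[:,:,::-1];x,y=p[0]-50,p[1]-50
    print(proj(n,[529.5,-197,82]))
    r.append(cv2.resize(im[y:y+100,x:x+100],(400,400),interpolation=cv2.INTER_CUBIC))
cv2.imwrite("pics/c2.png",cv2.convertScaleAbs(np.hstack(r),alpha=1.4))
E
```

```text
[416.2 273.9]
[208.7 269.2]
```

View pics/c2.png

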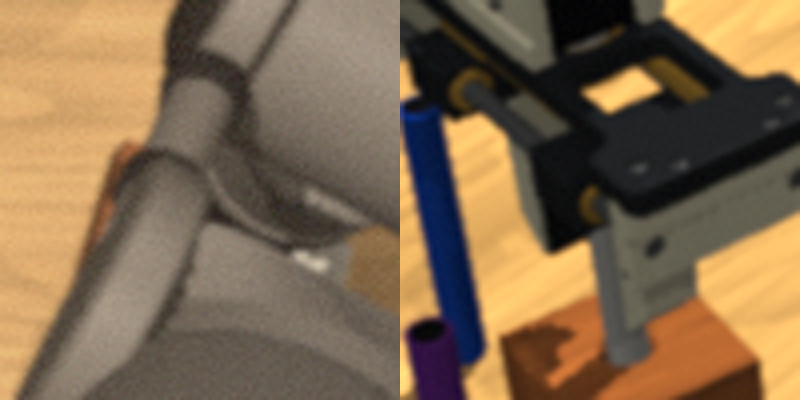

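The scene crop shows the steel tube standing between the open fingers, with the blue tube clear of the gripper. Closing.

>>> carry_out:
  plan:
    - {"tx": 0.5,"ty": 0.5,"tz": 0,"rx": 0,"ry": 0,"rz": 0}
    - {"tx": 0,"ty": 0,"tz": 0,"rx": 0,"ry": 0,"rz": 0}
    - {"tx": 0,"ty": 0,"tz": 0,"rx": 0,"ry": 0,"rz": 0}
    - {"tx": 0,"ty": 0,"tz": 0,"rx": 0,"ry": 0,"rz": 0}
    - {"tx": 0,"ty": 0,"tz": 0,"rx": 0,"ry": 0,"rz": 0}
    - {"tx": 0,"ty": 0,"tz": 0,"rx": 0,"ry": 0,"rz": 0}
  gripper: 1

```text
time: 2.8
tool_pos: [529.2, -197.6, 82.9]
tcp_rot: [3.141, 0.0, 1.341]
contact_force: [0.2, -0.4, 1.4]
grip_width: 15.6
finger_force: 30.0
```

>>> carry_out:
  plan:
    - {"tx": 0,"ty": 0,"tz": 14,"rx": 0,"ry": 0,"rz": 0}
    - {"tx": 0,"ty": 0,"tz": 24,"rx": 0,"ry": 0,"rz": 0}
    - {"tx": 0,"ty": 0,"tz": 24,"rx": 0,"ry": 0,"rz": 0}
    - {"tx": 0,"ty": 0,"tz": 24,"rx": 0,"ry": 0,"rz": 0}
    - {"tx": 4.6,"ty": 36.7,"tz": 0,"rx": 0,"ry": 0,"rz": 0}
    - {"tx": 4.6,"ty": 36.7,"tz": 0,"rx": 0,"ry": 0,"rz": 0}
    - {"tx": 4.6,"ty": 36.7,"tz": 0,"rx": 0,"ry": 0,"rz": 0}
    - {"tx": 4.6,"ty": 36.7,"tz": 0,"rx": 0,"ry": 0,"rz": 0}
    - {"tx": 4.6,"ty": 36.7,"tz": 0,"rx": 0,"ry": 0,"rz": 0}
    - {"tx": 4.6,"ty": 36.7,"tz": 0,"rx": 0,"ry": 0,"rz": 0}
    - {"tx": 4.6,"ty": 36.7,"tz": 0,"rx": 0,"ry": 0,"rz": 0}
    - {"tx": 4.6,"ty": 36.7,"tz": 0,"rx": 0,"ry": 0,"rz": 0}

```text
time: 4.0
tool_pos: [565.9, 97.5, 168.6]
tcp_rot: [-3.141, 0.0, 1.341]
contact_force: [1.3, 0.4, -0.7]
grip_width: 15.6
finger_force: 30.0
```

>>> carry_out:
  plan:
    - {"tx": 0,"ty": 0,"tz": -8,"rx": 0,"ry": 0,"rz": 0}
    - {"tx": 0,"ty": 0,"tz": -7,"rx": 0,"ry": 0,"rz": 0}
    - {"tx": 0,"ty": 0,"tz": 0,"rx": 0,"ry": 0,"rz": 0}
    - {"tx": 0,"ty": 0,"tz": 0,"rx": 0,"ry": 0,"rz": 0}

```text
time: 4.4
tool_pos: [565.8, 94.8, 153.4]
tcp_rot: [-3.141, 0.0, 1.339]
contact_force: [0.1, -0.5, -1.0]
grip_width: 15.6
finger_force: 30.0
```

```bash
python3 - <<'E'
from h import *
r=[];o=bot.get_obs();print(o["tool_pos"],o["tcp_rot"],o["contact_force"],o["moment"])
for n,p in(("top",(267,250)),("scene",(347,180))):
    im=bot.capture(n)[:,:,::-1];x,y=p[0]-40,p[1]-40
    cv2.imwrite(f"pics/{n}3.png",im)
    r.append(cv2.resize(im[y:y+80,x:x+80],(400,400),interpolation=cv2.INTER_CUBIC))
cv2.imwrite("pics/c3.png",cv2.convertScaleAbs(np.hstack(r),alpha=1.5))
E
```

```text
[565.82639301  94.81860878 153.43223604] [-3.14084421e+00  4.47900054e-04  1.33924999e+00] [ 0.10097534 -0.54831382 -0.98948715] [-0.01248555 -0.02952922 -0.04122216]
```

View pics/c3.png

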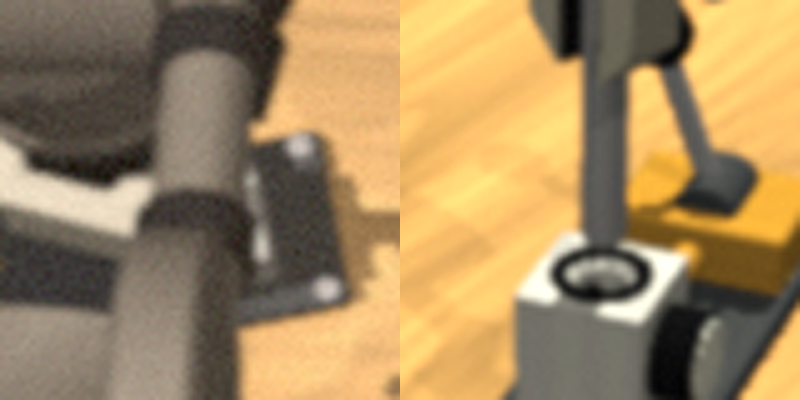

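```bash
python3 - <<'E'
from h import *
for p in ([566,96,70],[565.8,94.8,84.5],[565.8+.49*6/.81,94.8-.65*6/.81,84.5],[565.8,94.8,140]): print(proj("scene",p))
g=cv2.cvtColor(cv2.imread("pics/scene3.png"),cv2.COLOR_BGR2GRAY).astype(int)
for v in (165,175,185,188,189,190,191,192): print(v,g[v,338:358])
E
```

```text
[346.9 194.6]
[346.5 187.6]
[346.6 189.5]
[346.8 158.8]
165 [154 154 154 151 138 102  64  56  59  59  59  57  53  61  96 129 143 145
 146 146]
175 [130 135 138 135 117  83  61  61  62  61  59  55  52  59  91 117 127 128
 129 128]
185 [146 145 144 138 117  83  61  59  60  59  57  55  51  51  53  56  55  56
  56  57]
188 [153 156 156 158 155 130  88  59  55  56  54  53  68  88 100 101  91  82
  71  64]
189 [155 153 145 132 117  92  61  42  40  43  41  44  69  97 116 125 127 125
 120 109]
190 [147 131 107  74  51  39  30  25  31  35  32  31  37  49  62  83 116 143
 158 158]
191 [115  77  46  29  29  47  55  54  66  72  66  61  54  44  31  34  61 100
 137 162]
192 [ 72  31  33  54  72  92  99  97 111 115 104  98  96  89  66  39  26  41
  84 138]
```

The tube's foot and the ring line up in the scene view, both at u≈347 with the foot's lower edge at v≈189.5 as predicted. Entering the port.

>>> carry_out:
  plan:
    - {"tx": 0.3,"ty": 1,"tz": -6,"rx": 0,"ry": 0,"rz": 0}
    - {"tx": 0,"ty": 0,"tz": -6,"rx": 0,"ry": 0,"rz": 0}
    - {"tx": 0,"ty": 0,"tz": -4,"rx": 0,"ry": 0,"rz": 0}
    - {"tx": 0,"ty": 0,"tz": -3,"rx": 0,"ry": 0,"rz": 0}
    - {"tx": 0,"ty": 0,"tz": -2,"rx": 0,"ry": 0,"rz": 0}
    - {"tx": 0,"ty": 0,"tz": 0,"rx": 0,"ry": 0,"rz": 0}

```text
time: 5.1
tool_pos: [565.9, 96.7, 132.3]
tcp_rot: [-3.141, 0.001, 1.341]
contact_force: [-0.7, -1.9, -1.8]
grip_width: 15.5
finger_force: 30.0
```

>>> carry_out:
  plan:
    - {"tx": 0,"ty": -0.6,"tz": -1,"rx": 0,"ry": 0,"rz": 0}
    - {"tx": 0,"ty": 0,"tz": -1,"rx": 0,"ry": 0,"rz": 0}
    - {"tx": 0,"ty": 0,"tz": -1,"rx": 0,"ry": 0,"rz": 0}
    - {"tx": 0,"ty": 0,"tz": -1,"rx": 0,"ry": 0,"rz": 0}
    - {"tx": 0,"ty": 0,"tz": -1,"rx": 0,"ry": 0,"rz": 0}
    - {"tx": 0,"ty": 0,"tz": -1,"rx": 0,"ry": 0,"rz": 0}
    - {"tx": 0,"ty": 0,"tz": 0,"rx": 0,"ry": 0,"rz": 0}

```text
time: 5.8
tool_pos: [566.2, 96.3, 127.2]
tcp_rot: [3.141, 0.0, 1.341]
contact_force: [-3.3, -2.9, 4.2]
grip_width: 15.2
finger_force: 30.0
```

>>> carry_out:
  plan:
    - {"tx": 0,"ty": 0,"tz": -1,"rx": 0,"ry": 0,"rz": 0}
    - {"tx": 0,"ty": 0,"tz": -1,"rx": 0,"ry": 0,"rz": 0}
    - {"tx": 0,"ty": 0,"tz": -1,"rx": 0,"ry": 0,"rz": 0}
    - {"tx": 0,"ty": 0,"tz": -1,"rx": 0,"ry": 0,"rz": 0}

```text
time: 6.2
tool_pos: [566.4, 96.4, 124.1]
tcp_rot: [3.14, -0.0, 1.341]
contact_force: [-6.1, -1.9, 11.8]
grip_width: 15.1
finger_force: 30.0
```

>>> carry_out:
  plan:
    - {"tx": -0.6,"ty": -0.3,"tz": 0,"rx": 0,"ry": 0,"rz": 0}
    - {"tx": -0.3,"ty": 0,"tz": 0,"rx": 0,"ry": 0,"rz": 0}

```text
time: 6.4
tool_pos: [566.0, 96.2, 123.7]
tcp_rot: [3.14, -0.001, 1.341]
contact_force: [-2.1, -0.4, 4.8]
grip_width: 15.1
finger_force: 30.0
```

>>> carry_out:
  plan:
    - {"tx": 0,"ty": 0,"tz": -1,"rx": 0,"ry": 0,"rz": 0}
    - {"tx": 0,"ty": 0,"tz": -1,"rx": 0,"ry": 0,"rz": 0}
    - {"tx": 0,"ty": 0,"tz": -1,"rx": 0,"ry": 0,"rz": 0}

```text
time: 6.7
tool_pos: [566.1, 96.2, 121.1]
tcp_rot: [3.139, -0.001, 1.341]
contact_force: [-2.6, -0.8, 8.5]
grip_width: 15.3
finger_force: 30.0
```

>>> carry_out:
  plan:
    - {"tx": -0.4,"ty": -0.1,"tz": -0.5,"rx": 0,"ry": 0,"rz": 0}
    - {"tx": 0,"ty": 0,"tz": -0.5,"rx": 0,"ry": 0,"rz": 0}
    - {"tx": 0,"ty": 0,"tz": -0.5,"rx": 0,"ry": 0,"rz": 0}

```text
time: 7.0
tool_pos: [565.9, 96.2, 119.5]
tcp_rot: [3.139, -0.001, 1.341]
contact_force: [-2.4, -0.3, 6.8]
grip_width: 15.5
finger_force: 30.0
```

>>> carry_out:
  plan:
    - {"tx": 0,"ty": 0,"tz": -0.5,"rx": 0,"ry": 0,"rz": 0}
    - {"tx": 0,"ty": 0,"tz": -0.5,"rx": 0,"ry": 0,"rz": 0}

```text
time: 7.2
tool_pos: [565.9, 96.2, 118.5]
tcp_rot: [3.139, -0.001, 1.341]
contact_force: [-3.4, -1.4, 7.5]
grip_width: 15.7
finger_force: 30.0
```

>>> carry_out:
  plan:
    - {"tx": -0.4,"ty": -0.2,"tz": -0.5,"rx": 0,"ry": 0,"rz": 0}
    - {"tx": 0,"ty": 0,"tz": -0.5,"rx": 0,"ry": 0,"rz": 0}
    - {"tx": 0,"ty": 0,"tz": -0.5,"rx": 0,"ry": 0,"rz": 0}
    - {"tx": 0,"ty": 0,"tz": -0.5,"rx": 0,"ry": 0,"rz": 0}

```text
time: 7.6
tool_pos: [565.7, 96.1, 116.5]
tcp_rot: [3.138, -0.001, 1.341]
contact_force: [-2.4, -0.8, 8.8]
grip_width: 15.4
finger_force: 30.0
```

>>> carry_out:
  plan:
    - {"tx": -0.3,"ty": -0.1,"tz": -0.5,"rx": 0,"ry": 0,"rz": 0}
    - {"tx": 0,"ty": 0,"tz": -0.5,"rx": 0,"ry": 0,"rz": 0}
    - {"tx": 0,"ty": 0,"tz": -0.5,"rx": 0,"ry": 0,"rz": 0}

```text
time: 7.9
tool_pos: [565.6, 96.0, 115.1]
tcp_rot: [3.138, -0.001, 1.341]
contact_force: [-2.1, -1.0, 6.5]
grip_width: 15.5
finger_force: 30.0
```

>>> carry_out:
  plan:
    - {"tx": 0,"ty": 0,"tz": -0.5,"rx": 0,"ry": 0,"rz": 0}
    - {"tx": 0,"ty": 0,"tz": -0.5,"rx": 0,"ry": 0,"rz": 0}
    - {"tx": 0,"ty": 0,"tz": -0.5,"rx": 0,"ry": 0,"rz": 0}
    - {"tx": 0,"ty": 0,"tz": -0.5,"rx": 0,"ry": 0,"rz": 0}

```text
time: 8.3
tool_pos: [565.6, 96.0, 113.1]
tcp_rot: [3.138, -0.001, 1.341]
contact_force: [-2.1, -0.1, 8.7]
grip_width: 15.1
finger_force: 30.0
```

>>> carry_out:
  plan:
    - {"tx": 0,"ty": 0,"tz": -0.5,"rx": 0,"ry": 0,"rz": 0}
    - {"tx": 0,"ty": 0,"tz": -0.5,"rx": 0,"ry": 0,"rz": 0}
    - {"tx": 0,"ty": 0,"tz": -0.5,"rx": 0,"ry": 0,"rz": 0}

```text
time: 8.6
tool_pos: [565.6, 96.0, 111.6]
tcp_rot: [3.138, -0.001, 1.341]
contact_force: [-1.9, -0.4, 8.7]
grip_width: 15.3
finger_force: 30.0
```

>>> carry_out:
  plan:
    - {"tx": 0,"ty": 0,"tz": -0.5,"rx": 0,"ry": 0,"rz": 0}
    - {"tx": 0,"ty": 0,"tz": -0.5,"rx": 0,"ry": 0,"rz": 0}
    - {"tx": 0,"ty": 0,"tz": -0.5,"rx": 0,"ry": 0,"rz": 0}
    - {"tx": 0,"ty": 0,"tz": -0.5,"rx": 0,"ry": 0,"rz": 0}

```text
time: 9.0
tool_pos: [565.6, 96.0, 109.6]
tcp_rot: [3.138, -0.001, 1.341]
contact_force: [-2.1, -0.2, 6.3]
grip_width: 15.5
finger_force: 30.0
```

>>> carry_out:
  plan:
    - {"tx": 0,"ty": 0,"tz": -0.5,"rx": 0,"ry": 0,"rz": 0}
    - {"tx": 0,"ty": 0,"tz": -0.5,"rx": 0,"ry": 0,"rz": 0}
    - {"tx": 0,"ty": 0,"tz": -0.5,"rx": 0,"ry": 0,"rz": 0}
    - {"tx": 0,"ty": 0,"tz": -0.5,"rx": 0,"ry": 0,"rz": 0}

```text
time: 9.4
tool_pos: [565.8, 96.1, 108.3]
tcp_rot: [3.137, -0.002, 1.341]
contact_force: [-4.0, -1.1, 11.9]
grip_width: 15.3
finger_force: 30.0
```

The tool moved only 1.3 of the 2 mm commanded and the force rose, so the foot has touched the stop. Going on in finer steps.

>>> carry_out:
  plan:
    - {"tx": 0,"ty": 0,"tz": -0.4,"rx": 0,"ry": 0,"rz": 0}
    - {"tx": 0,"ty": 0,"tz": 0,"rx": 0,"ry": 0,"rz": 0}

```text
time: 9.6
tool_pos: [565.8, 96.0, 107.9]
tcp_rot: [3.137, -0.002, 1.341]
contact_force: [-2.7, 0.0, 11.9]
grip_width: 15.6
finger_force: 30.0
```

>>> carry_out:
  plan:
    - {"tx": 0,"ty": 0,"tz": -0.4,"rx": 0,"ry": 0,"rz": 0}
    - {"tx": 0,"ty": 0,"tz": -0.4,"rx": 0,"ry": 0,"rz": 0}

```text
time: 9.8
tool_pos: [565.8, 96.1, 107.5]
tcp_rot: [3.137, -0.002, 1.341]
contact_force: [-4.0, -1.6, 15.4]
grip_width: 15.2
finger_force: 30.0
```

>>> carry_out:
  plan:
    - {"tx": 0,"ty": 0,"tz": -0.3,"rx": 0,"ry": 0,"rz": 0}
    - {"tx": 0,"ty": 0,"tz": 0,"rx": 0,"ry": 0,"rz": 0}
    - {"tx": 0,"ty": 0,"tz": 0,"rx": 0,"ry": 0,"rz": 0}

```text
time: 10.1
tool_pos: [565.8, 96.1, 107.3]
tcp_rot: [3.137, -0.002, 1.341]
contact_force: [-3.6, -0.7, 15.3]
grip_width: 15.6
finger_force: 30.0
```

>>> carry_out:
  plan:
    - {"tx": 0,"ty": 0,"tz": 0,"rx": 0,"ry": 0,"rz": 0}
    - {"tx": 0,"ty": 0,"tz": 0,"rx": 0,"ry": 0,"rz": 0}
    - {"tx": 0,"ty": 0,"tz": 0,"rx": 0,"ry": 0,"rz": 0}
    - {"tx": 0,"ty": 0,"tz": 0,"rx": 0,"ry": 0,"rz": 0}
    - {"tx": 0,"ty": 0,"tz": 4,"rx": 0,"ry": 0,"rz": 0}
    - {"tx": 0,"ty": 0,"tz": 16,"rx": 0,"ry": 0,"rz": 0}
    - {"tx": 0,"ty": 0,"tz": 20,"rx": 0,"ry": 0,"rz": 0}
    - {"tx": 0,"ty": 0,"tz": 20,"rx": 0,"ry": 0,"rz": 0}
    - {"tx": 0,"ty": 0,"tz": 20,"rx": 0,"ry": 0,"rz": 0}
    - {"tx": 0,"ty": 0,"tz": 0,"rx": 0,"ry": 0,"rz": 0}
  gripper: 0.5

```text
time: 11.1
tool_pos: [565.9, 95.8, 187.7]
tcp_rot: [3.136, -0.002, 1.341]
contact_force: [1.2, -0.7, 0.2]
grip_width: 45.7
finger_force: 0.0
```

```bash
python3 - <<'E'
from h import *
im=bot.capture("scene")[:,:,::-1]
cv2.imwrite("pics/c4.png",cv2.convertScaleAbs(cv2.resize(im[100:220,280:440],(640,480),interpolation=cv2.INTER_CUBIC),alpha=1.5))
print(proj("scene",[566,96,159]))
E
```

```text
[347.5 148.2]
```

View pics/c4.png

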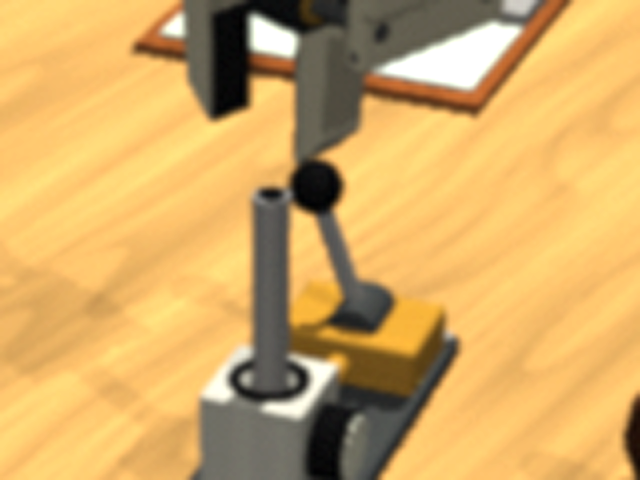

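The tube stands upright in the port with its top at about (347.5,148.3), exactly where a foot 31 mm deep predicts. Next is the lever.

>>> carry_out:
  plan:
    - {"tx": -21,"ty": 20,"tz": 5,"rx": 0,"ry": 0,"rz": 0}
    - {"tx": -21,"ty": 20,"tz": 0,"rx": 0,"ry": 0,"rz": 0}
    - {"tx": -21,"ty": 20,"tz": 0,"rx": 0,"ry": 0,"rz": 0}
    - {"tx": -21,"ty": 20,"tz": 0,"rx": 0,"ry": 0,"rz": 0}
    - {"tx": -21,"ty": 19,"tz": 0,"rx": 0,"ry": 0,"rz": 0}
    - {"tx": 0,"ty": 0,"tz": 0,"rx": 0,"ry": 0,"rz": 0}
    - {"tx": 0,"ty": 0,"tz": -26,"rx": 0,"ry": 0,"rz": 0}
    - {"tx": 0,"ty": 0,"tz": -28,"rx": 0,"ry": 0,"rz": 0}
    - {"tx": 0,"ty": 0,"tz": -28,"rx": 0,"ry": 0,"rz": 0}
    - {"tx": 0,"ty": 0,"tz": -26,"rx": 0,"ry": 0,"rz": 0}
    - {"tx": 0,"ty": 0,"tz": 0,"rx": 0,"ry": 0,"rz": 0}
  gripper: 1

```text
time: 12.25
tool_pos: [457.0, 193.5, 78.0]
tcp_rot: [-3.135, 0.004, 1.34]
contact_force: [0.5, 0.5, -0.9]
grip_width: 0.3
finger_force: 0.0
```

>>> carry_out:
  plan:
    - {"tx": 8,"ty": 1.9,"tz": 2,"rx": 0,"ry": 0,"rz": 0}
    - {"tx": 8,"ty": 1.9,"tz": 0,"rx": 0,"ry": 0,"rz": 0}
    - {"tx": 8,"ty": 1.9,"tz": 0,"rx": 0,"ry": 0,"rz": 0}
    - {"tx": 8,"ty": 1.9,"tz": 0,"rx": 0,"ry": 0,"rz": 0}
    - {"tx": 8,"ty": 1.9,"tz": 0,"rx": 0,"ry": 0,"rz": 0}
    - {"tx": 8,"ty": 1.9,"tz": 0,"rx": 0,"ry": 0,"rz": 0}
    - {"tx": 8,"ty": 1.9,"tz": 0,"rx": 0,"ry": 0,"rz": 0}
    - {"tx": 8,"ty": 1.9,"tz": 0,"rx": 0,"ry": 0,"rz": 0}
    - {"tx": 8,"ty": 1.9,"tz": 0,"rx": 0,"ry": 0,"rz": 0}
    - {"tx": 5,"ty": 1.2,"tz": 0,"rx": 0,"ry": 0,"rz": 0}
    - {"tx": 0,"ty": 0,"tz": 0,"rx": 0,"ry": 0,"rz": 0}

```text
time: 13.35
tool_pos: [537.0, 213.1, 83.5]
tcp_rot: [3.141, -0.0, 1.341]
contact_force: [-0.3, -0.8, 0.3]
grip_width: 0.2
finger_force: 0.0
```

```bash
python3 - <<'E'
from h import *
im=bot.capture("scene")[:,:,::-1]
cv2.imwrite("pics/c5.png",cv2.convertScaleAbs(cv2.resize(im[100:220,280:440],(640,480),interpolation=cv2.INTER_CUBIC),alpha=1.5))
for a in(.38,.5): print(proj("scene",[538.7+70*np.sin(a)*.974,212.9+70*np.sin(a)*.227,34+70*np.cos(a)]))
E
```

```text
[384.6 151.3]
[388.5 153.8]
```

View pics/c5.png

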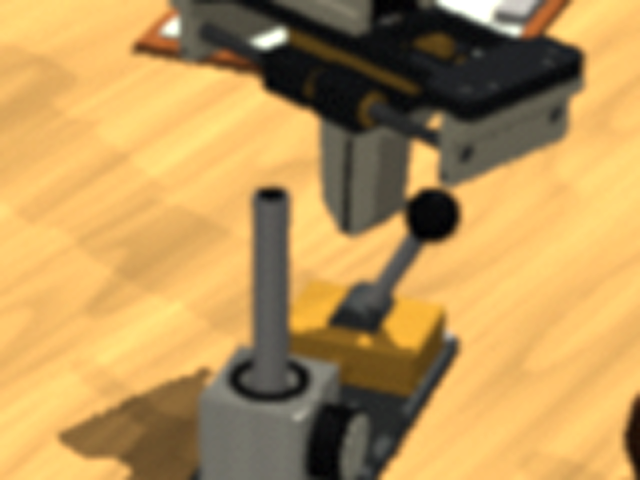

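The ball is now at about (388.2,153.7), which matches fully open. I'll give it a small extra push to feel the end stop, then back off.

>>> carry_out:
  plan:
    - {"tx": 1.5,"ty": 0.3,"tz": 0,"rx": 0,"ry": 0,"rz": 0}
    - {"tx": 1.5,"ty": 0.3,"tz": 0,"rx": 0,"ry": 0,"rz": 0}
    - {"tx": 0,"ty": 0,"tz": 0,"rx": 0,"ry": 0,"rz": 0}

```text
time: 13.7
tool_pos: [539.1, 213.5, 83.7]
tcp_rot: [-3.141, 0.0, 1.341]
contact_force: [-1.5, -0.1, -0.8]
grip_width: 0.7
finger_force: 0.5
```

>>> carry_out:
  plan:
    - {"tx": 1.5,"ty": 0.3,"tz": 0,"rx": 0,"ry": 0,"rz": 0}
    - {"tx": 0,"ty": 0,"tz": 0,"rx": 0,"ry": 0,"rz": 0}

```text
time: 13.9
tool_pos: [539.6, 213.7, 83.5]
tcp_rot: [-3.139, 0.001, 1.341]
contact_force: [-5.1, -1.1, 1.9]
grip_width: 0.6
finger_force: 2.5
```

>>> carry_out:
  plan:
    - {"tx": -10,"ty": -2.4,"tz": 0,"rx": 0,"ry": 0,"rz": 0}
    - {"tx": -20,"ty": -5,"tz": 0,"rx": 0,"ry": 0,"rz": 0}
    - {"tx": -20,"ty": -5,"tz": 0,"rx": 0,"ry": 0,"rz": 0}
    - {"tx": 0,"ty": 0,"tz": 25,"rx": 0,"ry": 0,"rz": 0}
    - {"tx": 0,"ty": 0,"tz": 25,"rx": 0,"ry": 0,"rz": 0}
    - {"tx": 0,"ty": 0,"tz": 25,"rx": 0,"ry": 0,"rz": 0}
    - {"tx": 0,"ty": 0,"tz": 0,"rx": 0,"ry": 0,"rz": 0}
    - {"tx": 0,"ty": 0,"tz": 0,"rx": 0,"ry": 0,"rz": 0}

```text
time: 14.7
tool_pos: [491.2, 201.6, 159.1]
tcp_rot: [3.14, -0.001, 1.341]
contact_force: [-0.2, -0.1, 0.6]
grip_width: 0.6
finger_force: 0.0
```

```bash
python3 - <<'E'
from h import *
im=bot.capture("scene")[:,:,::-1]
cv2.imwrite("pics/c6.png",cv2.convertScaleAbs(cv2.resize(im[100:220,280:440],(640,480),interpolation=cv2.INTER_CUBIC),alpha=1.5))
E
```

```text
(no output)
```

View pics/c6.png

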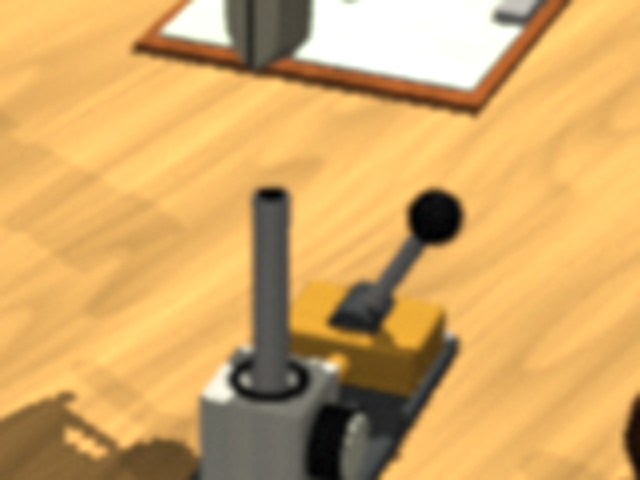

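The lever leans fully over with the ball at about (388.7,154.2). The tube's top is unchanged at (347.5,148.3), and the robot is clear. Handing in.

```bash
python3 -c "
from plant import bot
print(bot.close_job())"
```

```text
the job is handed in; nothing more can be done
None
```

I pushed the tube about 31 mm into the port, pressing on the stop with an estimated 8 N, swung the lever to its open stop, and handed the job in; no verdict came back.

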